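# Puppet into its stand for the next scene

### The job

Pick up the puppet with the pointed hat from the table and stand it upright, foot down, in the hole of the empty round wooden stand, ready for the next scene. Lower it to the bottom of the hole before letting go rather than dropping it in, and leave the other two puppets as they are.

Things in the scene. Friction and masses are not known exactly. Their poses are not given: they have to be found in the camera images.
- pointed: The puppet to move. A turned pale-wood peg puppet: round foot 34 mm across and 10 mm high, straight upright body 30 mm across from 15 to 70 mm above the underside (the place to grip), ball head 28 mm across centred 84 mm up, small nose and eyes. Origin: centre of the underside; z runs up its axis; yaw does not matter. A cone-shaped dark hat, 30 mm across at its brim and ending in a point 116 mm above the underside. About 70 g; stands loose on the table.
- stand: The empty stand: round wooden block 100 mm across (108 mm at its thin base rim) and 40 mm high, fixed to the table, with a round hole 52 mm across and 30 mm deep in the middle of its top; the flat floor of the hole is 10 mm above the table. Origin: centre of the underside, at table height; z up, on the hole's axis.
- bareheaded: Bystander. A turned pale-wood peg puppet: round foot 34 mm across and 10 mm high, straight upright body 30 mm across from 15 to 70 mm above the underside (the place to grip), ball head 28 mm across centred 84 mm up, small nose and eyes. Origin: centre of the underside; z runs up its axis; yaw does not matter. No hat, 98 mm tall in all. Stands loose on the table.
- flat_hat: Bystander. A turned pale-wood peg puppet: round foot 34 mm across and 10 mm high, straight upright body 30 mm across from 15 to 70 mm above the underside (the place to grip), ball head 28 mm across centred 84 mm up, small nose and eyes. Origin: centre of the underside; z runs up its axis; yaw does not matter. A flat-topped dark hat with a wide brim, 42 mm across, 108 mm tall in all. It stands loose in the hole of the second stand, which looks just like the empty one.
Not all that is in view belongs to the job. Leave any orange or purple look-alike of the pointed alone.

How it is judged:
At the end, for the whole second after the job is handed in: Pointed-hat puppet at rest (under 20 mm/s) on the floor of the empty stand's hole: underside 6 to 16 mm above the table, within 15 mm of the hole's axis, upright within 10 degrees; the other two puppets within 30 mm of their starts, upright within 17 degrees (horizontal distance between pointed and stand below 0.015 m and z of pointed in the frame of stand between 0.006 and 0.016 m and angle between pointed's own z axis and vertical below 0.17 rad and linear speed of pointed below 0.02 m/s and distance of each of bareheaded, flat_hat from where it was at the start of the episode below 0.03 m and angle between each of bareheaded, flat_hat's own z axis and vertical below 0.3 rad); the robot touches nothing.
It fails at once if a bystander puppet is shifted more than 30 mm or tilted more than 17 degrees (distance of any of bareheaded, flat_hat from where it was at the start of the episode above 0.03 m or angle between any of bareheaded, flat_hat's own z axis and vertical above 0.3 rad).
It fails at once if the pointed-hat puppet is dropped: it moves faster than 0.75 m/s (a fall of about 28 mm) while the fingers do not touch it (linear speed of pointed above 0.75 m/s and contact force between the fingers and pointed below 0.05 N).
It also fails if it takes over 45 s, if anything falls off the work surface, if the arm or the gripper's body presses on something with over 40 N, if the wrist force passes 120 N, or if a joint passes its speed limit or range.

### The arm

A 6-joint arm with a two-finger parallel gripper is mounted at the origin on the work surface. World frame = base frame: x ahead of the robot, y to its left, z up, the work surface at z = 0. Lengths are in m, angles in rad, forces in N, time in s.
With the tool pointing down it reaches from about 0.3 to 0.825 m from the base axis. Payload 5.4 kg.
Tool frame: the origin (TCP) lies at the very end of the fingers, on their centre line; the grasp point (between the pads) lies 19 mm behind it (ctrl.tcp_to_grasp is the distance from the TCP to the grasp point, in m); z points along the fingers, y is the line along which they close (so a half turn about z gives the same grasp; the last joint's range is limited). The gripper opens to 92 mm and grips with 3 to 60 N. Pads are 20 mm wide; open, the fingers measure 128 mm over their backs; the gripper's body (75 mm by 189 mm) begins 69 mm behind the grasp point.
Start: joints at [0.907, 0.158, 1.597, -0, 1.386, -0.21], TCP at [0.252, 0.517, 0.215] pointing down, gripper open.
Joint ranges: [-2.91, 2.91], [-0.94, 2.29], [0.18, 2.7], [-1.29, 4.43], [0.17, 2.64], [-3, 3]. Speed limits (rad/s): [2.57, 2.57, 3.14, 3.14, 3.14, 3.14].

### API

Orientations are given as a unit quaternion [w, x, y, z].
In Python, from rig import ctrl gives the robot as it stands.
- The arm moves only by the tool carry_out, never from a script. Its arguments are lists of equal length, an entry for each row: "travel": the shift along the tool's x, y, z in mm, a list of three; "roll": the turn about the tool's z in rad; "gripper": the finger opening in mm, from 0 to 91.9. A call has 1 to 8 rows; each row is the pose to reach, as a shift and turn from the pose commanded when the call began, along the tool's axes at that moment; what a row does not reach only later rows make up. A row lasts 1/8 s, in which the tool goes at most 62.5 mm and 10.7 degrees, less where a joint would pass 70% of its speed; a pose out of reach is approached as far as the arm can. A call with a gripper value outside its range is refused whole. The fingers move at their own pace and stop on an object; "grip_force" is the grip in N (left out, the last holds). Time passes only in rows, so rows that repeat a pose let the fingers close. It gives the time, the measured TCP pose, the force, the opening and the grip force at its end, in the units of the state.
- ctrl.get_obs(): the state, without advancing time (a new reading comes with each control period).
- ctrl.get_image(name): name is "scene" or "top" or "wrist"; returns (picture, depth): 480x640x3 uint8, blue, green, red; 480x640 float32, m along the optical axis (not along the pixel's ray), 0 where there is no reading.
- ctrl.camera_model(name): a dict with "fx", "fy", "cx", "cy" (pixels), "k1" (the pictures are not rectified: a ray, as slopes to the right and down, at radius r is drawn at 1 + k1 r^2 times it, then the intrinsics apply), "world_to_cam" (4x4, takes a point from world to camera coordinates). Camera axes: x right, y down, z forward; pixel columns grow to the right and rows downward; lengths in m; the calibration is good to about 2 mm. A picture is of the moment at which its call begins: read the wrist's pose just before it. camera_model takes no time and is no camera call; for the wrist camera it gives the pose at the moment of the call.
- ctrl.hand_in(): hands the job in; it is judged then, once.
The state is a dict: "t": time; "q": joint angles; "qvel": joint speeds; "joint_efforts": joint torques, N m; "tool_pos": TCP position; "ee_rot": TCP orientation; "contact_force": force on the tool from outside, world axes, zero at the start; "moment": the same for the moment, N m; "opening": finger opening in m; "gripper_force": force on a finger pad.
Only numpy, scipy, OpenCV 4.12 (cv2) and the standard library are available. Lean on these libraries where they do the work, as an engineer would, in place of code of your own. Each camera call takes 0.05 s, during which the arm holds its last target. There are 200 camera calls.

## Working session

There is one attempt and no reset: what is moved stays moved. The work goes in short steps, Python scripts to look and compute and a tool call to move; the robot and the scene stay as the last step left them, time stands still between calls to the robot, and variables do not carry over. Pictures are saved under pics/ and viewed, at most 10 in all, crops included, and the job is handed in when it is done.

Besides the shell and the picture viewer there is one more tool, called after "Request:" as name(argument=value, ...) on one line, values as JSON. carry_out: Moves the arm, as the interface text tells. Its arguments: {"type":"object","properties":{"travel":{"type":"array","items":{"type":"array","items":{"type":"number"}}},"roll":{"type":"array","items":{"type":"number"}},"gripper":{"type":"array","items":{"type":"number"}},"grip_force":{"type":"number"}},"required":["travel","roll","gripper"]}

```bash
mkdir -p pics
cat > h.py <<'E'
import numpy as np, cv2
from rig import ctrl
def pts(name, depth, m):
    K=np.array([[m['fx'],0,m['cx']],[0,m['fy'],m['cy']],[0,0,1]])
    v,u=np.mgrid[0:480,0:640]
    s=cv2.undistortPoints(np.stack([u,v],-1).reshape(-1,1,2).astype(np.float64),K,np.array([m['k1'],0,0,0.])).reshape(480,640,2)
    d=depth.astype(float)
    c=np.stack([s[...,0]*d,s[...,1]*d,d,np.ones_like(d)],-1)
    return (c@np.linalg.inv(np.array(m['world_to_cam'])).T)[...,:3]
def look(name):
    m=ctrl.camera_model(name); im,d=ctrl.get_image(name)
    return im,d,pts(name,d,m)
E
python3 - <<'E'
from h import *
for n in ('scene','top'):
    im,d,p=look(n); cv2.imwrite(f'pics/{n}0.png',im); np.savez(f'/tmp/{n}0.npz',im=im,d=d,p=p)
print(ctrl.get_obs())
E
```

```text
{'t': 0.1, 'q': array([ 9.06867948e-01,  1.58953746e-01,  1.59812560e+00, -1.83188766e-05,
        1.38617668e+00, -2.10083119e-01]), 'qvel': array([ 0.00101118, -0.0026124 , -0.0034459 , -0.00088525,  0.00164087,
       -0.00037785]), 'joint_efforts': array([ 9.93385729e-04, -3.86505210e+01, -3.22960424e+01,  7.03558791e-02,
        3.39338207e-02, -1.70265952e-05]), 'tool_pos': array([0.2517523 , 0.51632695, 0.21372584]), 'ee_rot': array([-3.43837152e-04,  2.24978393e-01,  9.74363398e-01, -7.57337320e-04]), 'contact_force': array([-0.97321999,  0.25727776,  0.07426162]), 'moment': array([ 0.02588881, -0.01779965,  0.02395921]), 'gripper_force': 0.0, 'opening': 0.09198149372917991}
```

View pics/scene0.png

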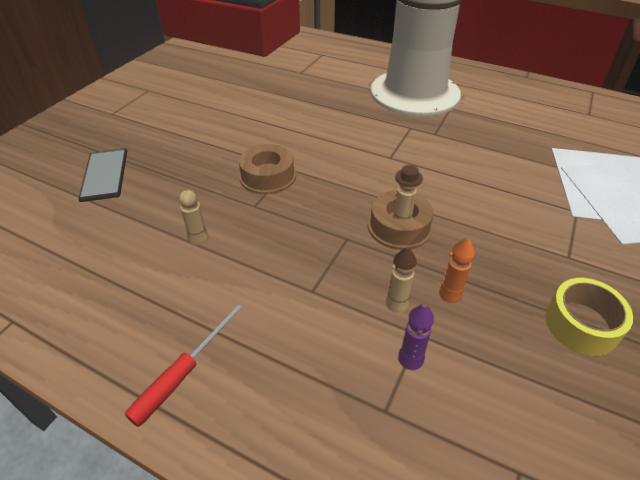

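View pics/top0.png

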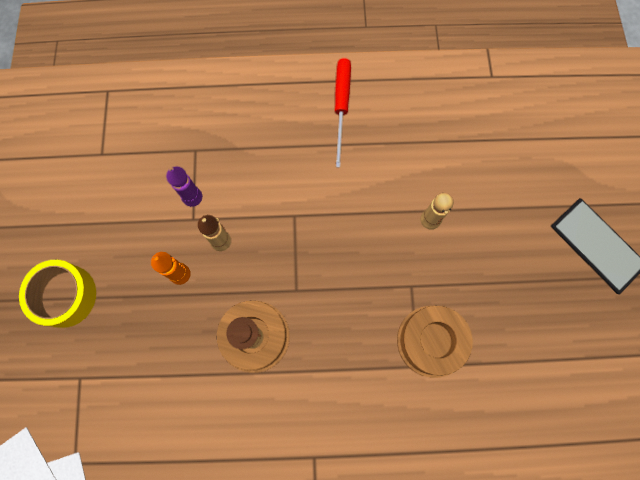

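The top view shows the pointed puppet with its hat at about (209,226), purple look-alike at (182,185), orange look-alike at (170,267), flat hat at (250,335), empty stand at (436,341) and bareheaded at (437,212). The scene view agrees.

Run:
```python
from h import *
for n,boxes in {'top':dict(pointed=(193,205,236,256),stand=(390,295,482,385),bare=(415,188,460,235),flat=(210,293,295,378),orange=(148,248,193,287),purple=(163,163,206,210)),
          'scene':dict(pointed=(382,243,417,314),stand=(235,140,300,195),bare=(175,185,210,246),orange=(438,235,478,303),purple=(396,301,436,371))}.items():
    f=np.load(f'/tmp/{n}0.npz'); p=f['p']
    for k,(a,b,c,d) in boxes.items():
        q=p[b:d,a:c].reshape(-1,3); dd=f['d'][b:d,a:c].ravel(); q=q[dd>0]
        if k in('stand','flat'):
            s=q[abs(q[:,2]-.04)<.004]
            (e,r)=cv2.minEnclosingCircle(s[:,:2].astype(np.float32)*1000)
            print(n,k,'top ring',np.round(e),round(r),np.round(np.median(s[:,2]),4),len(s)); 
        else:
            for lo,hi in((.02,.065),(.085,.12)):
                s=q[(q[:,2]>lo)&(q[:,2]<hi)]
                print(n,k,lo,np.round(s.min(0)*1000),np.round(s.max(0)*1000),np.round(s.mean(0)*1000),len(s))
    m=ctrl.camera_model(n); print(n,'cam',np.round(np.linalg.inv(np.array(m['world_to_cam']))[:3,3],3))
```

```text
top pointed 0.02 [591. 167.  21.] [620. 197.  65.] [599. 176.  41.] 214
top pointed 0.085 [592. 167.  85.] [620. 195. 115.] [603. 179. 100.] 344
top stand top ring [ 436. -141.] 50 0.0391 2714
top bare 0.02 [ 613. -171.   20.] [ 644. -142.   65.] [ 622. -151.   41.] 237
top bare 0.085 [ 615. -170.   85.] [ 642. -143.   98.] [ 627. -155.   92.] 279
top flat top ring [454. 129.] 50 0.0391 2524
top orange 0.02 [540. 230.  20.] [568. 261.  65.] [549. 238.  41.] 228
top orange 0.085 [540. 230.  86.] [568. 260. 116.] [552. 243. 100.] 347
top purple 0.02 [668. 215.  20.] [697. 243.  65.] [675. 224.  42.] 256
top purple 0.085 [669. 216.  85.] [695. 244. 116.] [678. 227. 100.] 302
top cam [0.406 0.03  0.747]
scene pointed 0.02 [602. 168.  20.] [621. 198.  65.] [616. 185.  43.] 459
scene pointed 0.085 [598. 168.  85.] [689. 224. 117.] [619. 187. 100.] 452
scene stand top ring [ 437. -142.] 52 0.0398 1108
scene bare 0.02 [ 617. -167.   20.] [ 645. -141.   65.] [ 636. -149.   43.] 404
scene bare 0.085 [ 617. -167.   85.] [ 643. -144.   99.] [ 633. -153.   92.] 200
scene orange 0.02 [556. 230.  20.] [571. 261.  65.] [566. 246.  43.] 480
scene orange 0.085 [546. 229.  85.] [570. 260. 117.] [562. 246. 100.] 422
scene purple 0.02 [613. 184.  20.] [700. 245.  65.] [691. 230.  42.] 503
scene purple 0.085 [673. 216.  85.] [700. 244. 118.] [689. 231. 100.] 513
scene cam [1.024 0.272 0.549]
```

Request:
carry_out(travel=[[-58, -18, 0], [-116, -36, 0], [-174, -54, 0], [-232, -72, 0], [-290, -90, 0], [-348, -108, 0], [-406, -126, 0], [-465, -145, 0]], roll=[0.16, 0.32, 0.48, 0.64, 0.8, 0.96, 1.12, 1.29], gripper=[70, 70, 70, 70, 70, 70, 70, 70], grip_force=15)

```text
t: 1.1
tool_pos: [0.6074, 0.1811, 0.2141]
ee_rot: [-0.0, 0.767, 0.641, -0.0]
contact_force: [0.1, 2.0, -0.8]
opening: 0.0699
gripper_force: 0.0
```

```bash
cat >> h.py <<'E'
from scipy.spatial.transform import Rotation as R
def delta(x,y,z):
    o=ctrl.get_obs(); w=o['ee_rot']; r=R.from_quat([w[1],w[2],w[3],w[0]])
    print('tcp',np.round(np.array(o['tool_pos'])*1000,1),'q',np.round(o['q'],2),'F',np.round(o['contact_force'],1),'open',round(o['opening']*1000,1),'t',o['t'])
    print('yaxis deg',round(np.degrees(np.arctan2(*r.as_matrix()[1::-1,1])),1),'tilt',round(np.degrees(np.arccos(-r.as_matrix()[2,2])),2))
    print('tool delta mm',np.round(r.inv().apply(np.array([x,y,z])/1-np.array(o['tool_pos'])*1000),1))
E
python3 - <<'E'
from h import *
delta(606,182,41)
im,d,p=look('wrist'); cv2.imwrite('pics/w1.png',im); np.savez('/tmp/w1.npz',im=im,d=d,p=p)
q=p.reshape(-1,3)[d.ravel()>0]
for c in((606,182),(555,245),(683,230)):
  for lo,hi in((.02,.065),(.075,.12)):
    s=q[(np.hypot(q[:,0]-c[0]/1e3,q[:,1]-c[1]/1e3)<.03)&(q[:,2]>lo)&(q[:,2]<hi)]
    if len(s): print(c,lo,np.round(s.min(0)*1000),np.round(s.max(0)*1000),len(s))
E
```

```text
tcp [607.4 181.1 214.1] q [0.1  0.31 1.42 0.   1.41 0.28] F [ 0.1  2.  -0.8] open 69.9 t 1.1
yaxis deg -10.2 tilt 0.05
tool delta mm [  0.6  -1.4 173.1]
(606, 182) 0.02 [593. 176.  22.] [622. 197.  65.] 288
(606, 182) 0.075 [593. 167.  79.] [622. 196. 117.] 1033
(555, 245) 0.02 [554. 230.  22.] [570. 261.  65.] 266
(555, 245) 0.075 [542. 230.  80.] [570. 261. 117.] 1152
(683, 230) 0.02 [669. 216.  21.] [689. 245.  65.] 268
(683, 230) 0.075 [669. 216.  82.] [700. 245. 117.] 1150
```

View pics/w1.png

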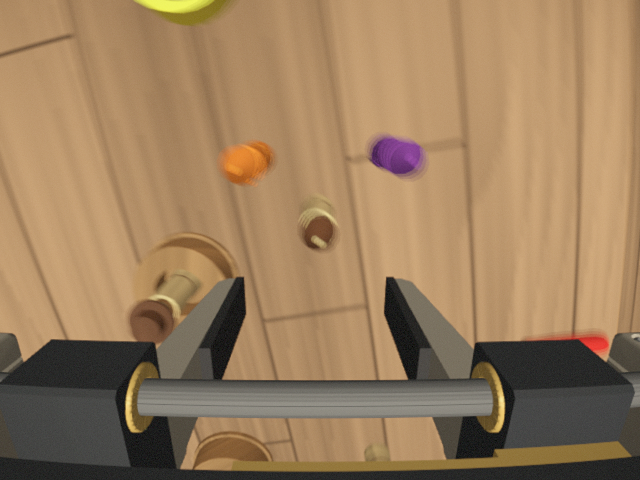

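The wrist view shows the pointed hat at (318,232), centred between the fingers. Orange is at (247,162), purple at (397,155) and flat hat at (160,310), all clear. Descending.

Request:
carry_out(travel=[[0, 0, 35], [0, 0, 75], [0, 0, 110], [0, 0, 140], [0, 0, 160], [0, 0, 172], [0, 0, 172]], roll=[0, 0, 0, 0, 0, 0, 0], gripper=[70, 70, 70, 70, 70, 70, 70])

```text
t: 2.02
tool_pos: [0.6061, 0.1826, 0.0422]
ee_rot: [-0.0, 0.765, 0.643, -0.0]
contact_force: [-0.1, 0.4, 0.3]
opening: 0.0699
gripper_force: 0.0
```

Request:
carry_out(travel=[[0, 0, 0], [0, 0, 0], [0, 0, 0], [0, 0, 0], [0, 0, 0], [0, 0, 0], [0, 0, 0], [0, 0, 0]], roll=[0, 0, 0, 0, 0, 0, 0, 0], gripper=[50, 40, 32, 25, 20, 20, 20, 20], grip_force=15)

```text
t: 3.02
tool_pos: [0.6066, 0.1826, 0.0428]
ee_rot: [0.0, 0.766, 0.643, 0.0]
contact_force: [-0.0, 0.7, 1.4]
opening: 0.0301
gripper_force: 15.0
```

Request:
carry_out(travel=[[0, 0, -15], [0, 0, -40], [0, 0, -70], [0, 0, -100], [0, 0, -130], [0, 0, -150], [0, 0, -160], [0, 0, -160]], roll=[0, 0, 0, 0, 0, 0, 0, 0], gripper=[20, 20, 20, 20, 20, 20, 20, 20])

```text
t: 4.03
tool_pos: [0.6066, 0.1826, 0.2028]
ee_rot: [0.0, 0.766, 0.643, 0.0]
contact_force: [-1.1, -0.3, -0.5]
opening: 0.0296
gripper_force: 15.0
```

Run:
```python
from h import *
delta(436.5,-141.5,200)
```

```text
tcp [606.6 182.6 202.8] q [ 0.1   0.32  1.44 -0.    1.39  0.27] F [-1.1 -0.3 -0.5] open 29.6 t 4.025
yaxis deg -9.9 tilt 0.02
tool delta mm [-348.6 -111.7    2.7]
```

Request:
carry_out(travel=[[-20, -6, 0], [-65, -21, 0], [-120, -38, 0], [-180, -58, 0], [-240, -77, 0], [-290, -93, 0], [-330, -106, 0], [-349, -112, 0]], roll=[0, 0, 0, 0, 0, 0, 0, 0], gripper=[20, 20, 20, 20, 20, 20, 20, 20])

```text
t: 5.03
tool_pos: [0.4343, -0.1431, 0.2012]
ee_rot: [-0.001, 0.766, 0.642, -0.001]
contact_force: [0.3, 0.6, -1.0]
opening: 0.0294
gripper_force: 15.0
```

Request:
carry_out(travel=[[0, 0, 0], [0, 0, 20], [0, 0, 50], [0, 0, 80], [0, 0, 95], [0, 0, 100], [0, 0, 100]], roll=[0, 0, 0, 0, 0, 0, 0], gripper=[20, 20, 20, 20, 20, 20, 20])

```text
t: 5.9
tool_pos: [0.4365, -0.1419, 0.103]
ee_rot: [0.0, 0.765, 0.644, 0.0]
contact_force: [-0.3, 0.9, -0.3]
opening: 0.0297
gripper_force: 15.0
```

Run:
```python
from h import *
delta(436.5,-141.5,53)
for n in('scene','top'):
    im,d,p=look(n); 
    q=p.reshape(-1,3)[d.ravel()>0]
    s=q[(np.hypot(q[:,0]-.4365,q[:,1]+.1415)<.056)&(abs(q[:,2]-.04)<.004)]
    e,r=cv2.minEnclosingCircle(s[:,:2].astype(np.float32)*1000); print(n,'ring',np.round(e,1),round(r,1))
    s=q[(np.hypot(q[:,0]-.4365,q[:,1]+.1415)<.022)&(q[:,2]>.056)&(q[:,2]<.085)]
    if len(s): print(np.round(s.min(0)*1000),np.round(s.max(0)*1000))
    if n=='scene': cv2.imwrite('pics/s2.png',cv2.resize(im[60:300,140:460],(800,600)))
```

```text
tcp [ 436.5 -141.9  103. ] q [-0.58 -0.03  2.02  0.    1.14 -0.41] F [-0.3  0.9 -0.3] open 29.7 t 5.9
yaxis deg -9.9 tilt 0.04
tool delta mm [ 0.4 -0.1 50. ]
scene ring [ 436.3 -140.7] 51.4
[ 426. -158.   60.] [ 454. -124.   85.]
top ring [ 436.4 -140.9] 49.7
[ 422. -146.   60.] [ 452. -125.   85.]
```

View pics/s2.png

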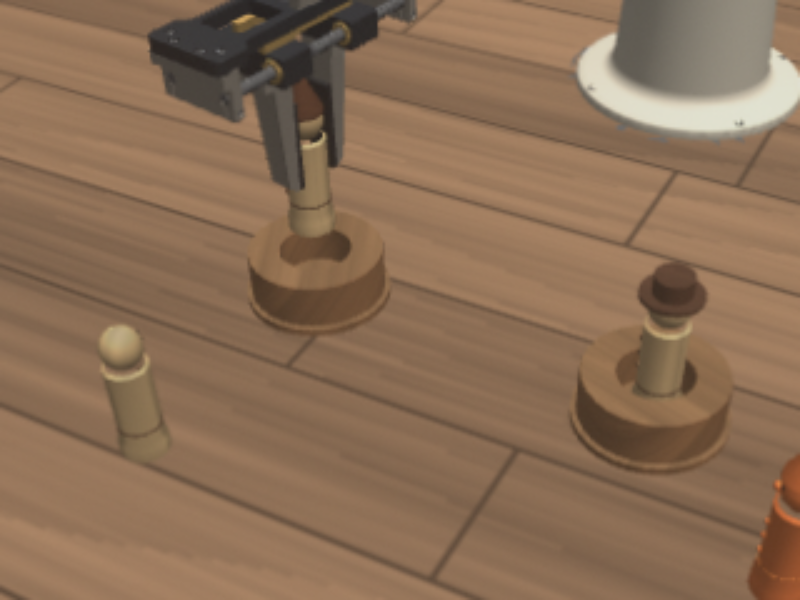

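The puppet hangs upright at about (312,170) above the hole at (315,250), with its foot about 20 mm above the stand's top. Flat hat (670,340) and bareheaded (135,390) are still upright where they were. Lowering.

Request:
carry_out(travel=[[0, 0, 10], [0, 0, 22], [0, 0, 34], [0, 0, 42], [0, 0, 46], [0, 0, 48], [0, 0, 48]], roll=[0, 0, 0, 0, 0, 0, 0], gripper=[20, 20, 20, 20, 20, 20, 20])

```text
t: 6.88
tool_pos: [0.4362, -0.142, 0.0547]
ee_rot: [0.0, 0.766, 0.643, 0.0]
contact_force: [-0.9, -0.7, -1.0]
opening: 0.0294
gripper_force: 15.0
```

Request:
carry_out(travel=[[0, 0, 1], [0, 0, 1], [0, 0, 2], [0, 0, 2], [0, 0, 2]], roll=[0, 0, 0, 0, 0], gripper=[20, 20, 20, 20, 20])

```text
t: 7.5
tool_pos: [0.4362, -0.142, 0.0528]
ee_rot: [0.0, 0.766, 0.643, 0.0]
contact_force: [0.3, -0.1, 1.0]
opening: 0.0297
gripper_force: 15.0
```

Request:
carry_out(travel=[[0, 0, 0.5], [0, 0, 1], [0, 0, 1], [0, 0, 1]], roll=[0, 0, 0, 0], gripper=[20, 20, 20, 20])

```text
t: 8.0
tool_pos: [0.4365, -0.1421, 0.0526]
ee_rot: [0.0, 0.766, 0.643, 0.0]
contact_force: [-1.7, 2.0, 8.8]
opening: 0.0294
gripper_force: 15.0
```

Contact with the floor is felt (8.8 N). I'll ease off slightly and open slowly.

Request:
carry_out(travel=[[0, 0, -0.7], [0, 0, -0.7], [0, 0, -0.7], [0, 0, -0.7], [0, 0, -0.7], [0, 0, -0.7], [0, 0, -0.7], [0, 0, -0.7]], roll=[0, 0, 0, 0, 0, 0, 0, 0], gripper=[20, 30, 32, 36, 42, 50, 60, 60], grip_force=5)

```text
t: 9.0
tool_pos: [0.4361, -0.1419, 0.0523]
ee_rot: [0.0, 0.766, 0.643, -0.0]
contact_force: [0.5, 0.4, -0.6]
opening: 0.0598
gripper_force: 0.0
```

Run:
```python
from h import *
delta(436.5,-141.5,200)
im,d,p=look('scene'); cv2.imwrite('pics/s3.png',cv2.resize(im[60:300,140:460],(800,600)))
```

```text
tcp [ 436.1 -141.9   52.3] q [-0.58  0.06  2.05 -0.    1.03 -0.41] F [ 0.5  0.4 -0.6] open 59.8 t 9.0
yaxis deg -9.9 tilt 0.0
tool delta mm [   0.5    0.4 -147.7]
```

View pics/s3.png

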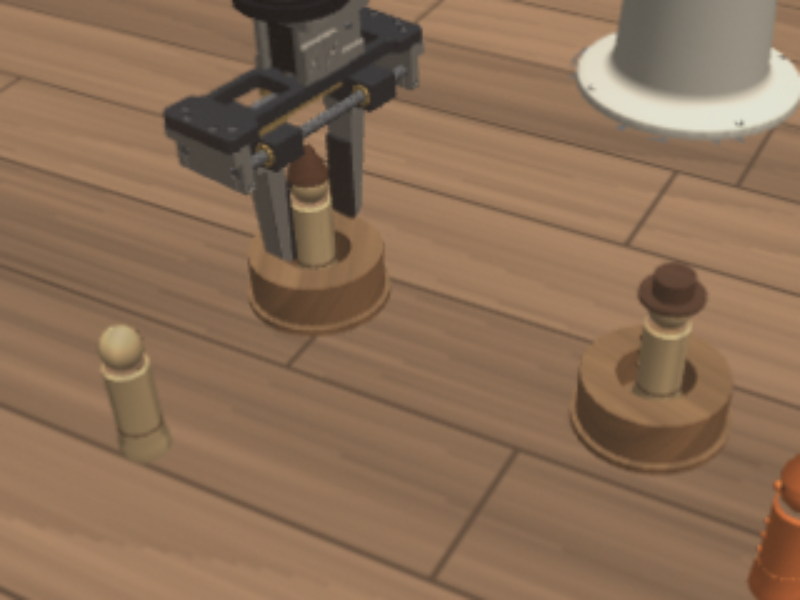

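The puppet stands upright in the hole at about (315,220) and the fingers are open on both sides. Retreating straight up.

Request:
carry_out(travel=[[0, 0, -15], [0, 0, -40], [0, 0, -75], [0, 0, -110], [0, 0, -140], [0, 0, -160], [0, 0, -160], [0, 0, -160]], roll=[0, 0, 0, 0, 0, 0, 0, 0], gripper=[60, 60, 60, 60, 60, 60, 60, 60])

```text
t: 10.05
tool_pos: [0.4357, -0.1417, 0.2118]
ee_rot: [-0.0, 0.766, 0.643, -0.0]
contact_force: [-0.3, -0.0, -0.5]
opening: 0.0598
gripper_force: 0.0
```

Run:
```python
from h import *
for n in('scene','wrist'):
    im,d,p=look(n); q=p.reshape(-1,3)[d.ravel()>0]
    if n=='scene': cv2.imwrite('pics/s4.png',cv2.resize(im[60:300,140:460],(800,600)))
    for lo,hi in((.045,.08),(.11,.14)):
        s=q[(np.hypot(q[:,0]-.4365,q[:,1]+.1415)<.025)&(q[:,2]>lo)&(q[:,2]<hi)]
        if len(s): print(n,lo,np.round(s.min(0)*1000),np.round(s.max(0)*1000),len(s))
```

```text
scene 0.045 [ 424. -154.   45.] [ 451. -126.   80.] 279
scene 0.11 [ 430. -153.  110.] [ 448. -130.  126.] 107
wrist 0.045 [ 422. -145.   45.] [ 451. -128.   80.] 267
wrist 0.11 [ 425. -153.  110.] [ 447. -131.  127.] 610
```

View pics/s4.png

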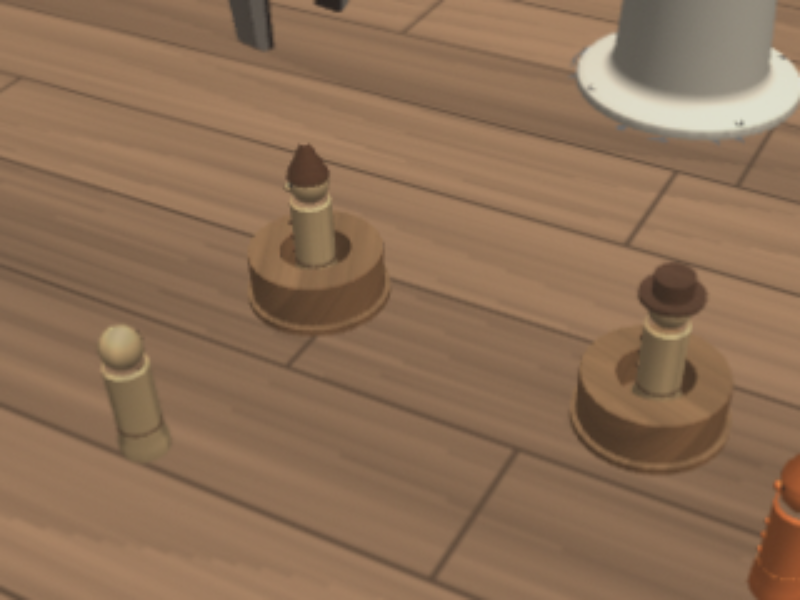

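The puppet stands upright in the hole at about (313,210), its tip 126 mm above the table, so it rests on the hole's floor. The fingers are clear and the bystanders have not moved.

```bash
python3 -c "
from rig import ctrl
print(ctrl.hand_in())"
```

```text
the job is handed in; nothing more can be done
None
```

The pointed-hat puppet was lowered to the floor of the empty stand's hole and stands upright near its centre, the other two puppets look unmoved in the last camera picture, and the job is handed in; the hand-in call returned no verdict.

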